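# Close the keyed lid of a dust pot

## Robot

A 6-joint arm with a two-finger parallel gripper is mounted at the origin on the work surface. World frame = base frame: x ahead of the robot, y to its left, z up, the work surface at z = 0. Lengths are in m, angles in rad, forces in N, time in s.
With the tool pointing down it reaches from about 0.3 to 0.825 m from the base axis. Payload 5.4 kg.
Tool frame: the origin (TCP) lies at the very end of the fingers, on their centre line; the grasp point (between the pads) lies 19 mm behind it; z points along the fingers, x is the direction in which the jaws open and shut, and the axes are right-handed (so a half turn about z gives the same grasp; the last joint's range is limited). The gripper opens to 92 mm and grips with 3 to 60 N. Pads are 20 mm wide; open, the fingers measure 128 mm over their backs; the gripper's body (75 mm by 189 mm) begins 69 mm behind the grasp point.
Start: joints at [-1.407, 0.158, 1.597, -0, 1.386, -0.21], TCP at [0.21, -0.535, 0.215] pointing down, gripper open.
Joint ranges: [-2.91, 2.91], [-0.94, 2.29], [0.18, 2.7], [-1.29, 4.43], [0.17, 2.64], [-3, 3]. Speed limits (rad/s): [2.57, 2.57, 3.14, 3.14, 3.14, 3.14].

## Interface

Orientations are given as a rotation vector (axis times angle).
In Python, from workcell import bot gives the robot as it stands. Calls block until the motion is done:
- bot.goto(position, orientation): joint-space move of the TCP to a pose.
- bot.line_to(position, rot=None, max_speed=0.15): straight line of the TCP; rot=None keeps the orientation; max_speed is the mean speed in m/s.
- bot.set_joints(angles): joint-space move.
- bot.set_gripper(opening, newtons=None): opening from 0.0 (shut) to 1.0 (fully open); newtons is the grip in N (None keeps the last); returns when the fingers have stopped.
- bot.hold(seconds).
- bot.inverse_kinematics(position, orientation): joint angles nearest the present ones, or None.
- bot.read_camera(name): name is "scene" or "top"; returns a dict with "pixels" (384x512x3 uint8, blue, green, red), "fx", "fy", "cx", "cy" (pixels), "R" (3x3) and "t" (3): a world point X has camera coordinates R X + t. Camera axes: x right, y down, z forward; pixel columns grow to the right and rows downward; lengths in m; the calibration is good to about 2 mm. A picture is of the moment at which its call begins. There is no depth.
A pose or a line that the arm cannot do raises bot.MotionError and nothing moves.
- bot.job_done(): hands the job in, once; it reports no verdict.
Readings, each from a call of its own:
- bot.current_clock(): time.
- bot.current_joints(): joint angles.
- bot.current_joint_vel(): joint speeds.
- bot.current_effort(): joint torques, N m.
- bot.current_ee_pos(): TCP position.
- bot.current_tool_rot(): TCP orientation.
- bot.current_contact_force(): force on the tool from outside, world axes, zero at the start.
- bot.current_ft_torque(): the same for the moment, N m.
- bot.current_opening(): opening from 0.0 (shut) to 1.0 (fully open).
Only numpy, scipy, OpenCV 4.12 (cv2) and the standard library are available. Lean on these libraries where they do the work, as an engineer would, in place of code of your own. Each camera call takes 0.05 s, during which the arm holds its last target.

## Task

Close the dust pot on the sanding bench: with a fingertip against the side of the raised bar, turn the lid on the pot until one of its rim notches stands over the key on the pot's flange, then press the lid down until it is fully home on the flange. Do not lift or tip the lid, leave the things around the pot where they are, and finish with the hand clear.

Things in the scene. Friction and masses are not known exactly. Their poses are not given: they have to be found in the camera images.
- pot: Round grey dust pot bolted to the bench; cannot move. Origin: centre of its underside, on the bench; z up. On top a flat round grey flange, 160 mm diameter, upper face 70 mm above the bench, round an 88 mm mouth. Its key lies in the pot's own +x direction.
- key_top (a point): Top of the key: one straight radial steel rib on the pot's flange, from 52 to 78 mm off the pot's axis, 8 mm wide, 12 mm high; this point is the middle of its top, 65 mm from the axis, 82 mm above the bench. Its outer 18 mm shows beyond the lid's rim.
- lid: Loose round aluminium lid, 120 mm diameter, disc 8 mm thick, 350 g, z up, origin at the centre of the disc's underside. Two alike rim notches at its own +x and -x, 18 mm wide, 12 mm deep, open outward; either fits the key. A plug below (80 mm diameter, 26 mm long) sits in the pot's mouth and keeps it centred. Origin above the bench: 84 mm at the start, 70 mm fully home.
- lid_bar (a point): Centre of the top of the lid's raised bar, 28 mm above the lid's origin, on its axis. The bar runs along the lid's own x, so its ends point at the notches: 88 mm long, 12 mm wide, 20 mm high above the disc. Pushed sideways near an end with a few newtons, it turns the lid freely either way; the lid stays as left.
- seal (a joint): How far (m) the hidden tight rubber seal that carries the lid is pushed down: 0 at the start, lid level 14 mm above the flange and 2 mm above the key; 0.014 fully home. It needs about 9 to 12 N down on the lid's middle and stays where left. If no notch is over the key (within about 4 degrees) the lid stops on the key instead.
- sanding_block: Bystander: cork sanding block 115 x 60 x 38 mm lying on the bench; origin under its centre.
- glue_bottle: Bystander: small white bottle, 44 mm diameter, 110 mm high, upright; origin under its centre.
- spreader: Bystander: flat steel filler spreader with wooden handle, about 180 x 85 x 18 mm, lying; origin underneath, near its middle.
- palm_sander: Bystander: round palm sander, 124 mm pad diameter, 85 mm high, with a short air stub to one side; origin under its centre.
There are look-alikes about, which are no part of the job. Of the things that look like the lid, the larger one is meant. Leave any green look-alike of the pot alone.

How it is judged:
At the end, for the whole second after the job is handed in: The lid lies level (within 2.3 degrees) and at rest on the flange, no more than 2.5 mm short of fully home and within 5 mm of the pot's axis, one notch round the key (bar within 8 degrees of the key's direction); the bystanders are within 20 mm of where they began (z of lid in the frame of pot below 0.0725 m and horizontal distance between lid and pot below 0.005 m and angle between the x axis of lid and the x axis of pot, either way round below 0.14 rad and angle between lid's own z axis and vertical below 0.04 rad and linear speed of lid below 0.01 m/s and distance of each of sanding_block, glue_bottle, spreader, palm_sander from where it was at the start of the episode below 0.02 m); the robot touches nothing.
It fails at once if the lid is lifted more than 6 mm above its starting height (z of lid in the frame of pot above 0.09 m).
It fails at once if the lid is tipped by more than 11 degrees (angle between lid's own z axis and vertical above 0.2 rad).
It fails at once if a thing beside the pot is pushed more than 20 mm or carried off (distance of any of sanding_block, glue_bottle, spreader, palm_sander from where it was at the start of the episode above 0.02 m).
It also fails if it takes over 45 s, if anything falls off the work surface, if the arm or the gripper's body presses on something with over 40 N, if the wrist force passes 120 N, or if a joint passes its speed limit or range.

## Working session

There is one attempt and no reset: what is moved stays moved. The work goes in short steps, each a Python script; the robot and the scene stay as the last script left them, time stands still between calls to the robot, and variables do not carry over. Pictures are saved under pics/ and viewed, and the job is handed in when it is done.

```bash
mkdir -p pics; ls; python3 - <<'E'
from workcell import bot
import cv2,pickle
d={}
for n in("scene","top"):
    c=bot.read_camera(n); d[n]=c
    cv2.imwrite(f"pics/{n}0.png",c["pixels"])
    print(n,c["fx"],c["cx"],c["cy"],c["R"],c["t"])
pickle.dump(d,open("c0.pkl","wb"))
print(bot.current_clock(),bot.current_tool_rot())
E
```

```text
pics
scene 364.35338014917045 255.6954208633135 191.1984005821648 [[-0.34890623  0.93711695  0.00873284]
 [ 0.73899079  0.28084687 -0.61238684]
 [-0.57633068 -0.20721209 -0.79051002]] [ 0.21058378 -0.38060414  1.45323122]
top 450.6410946323474 257.4478158909705 196.20823793919766 [[ 0.02769226 -0.99959997  0.0057485 ]
 [-0.9856611  -0.02826278 -0.16635328]
 [ 0.1664492  -0.00105938 -0.98604946]] [-0.02337857  0.56370924  1.04879721]
0.1 [-2.59451550e+00  1.76931234e+00  1.83803111e-03]
```

View pics/scene0.png

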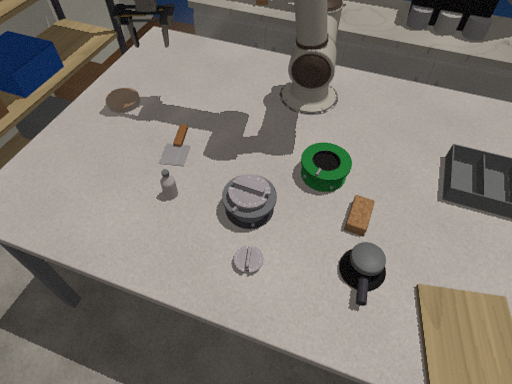

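View pics/top0.png

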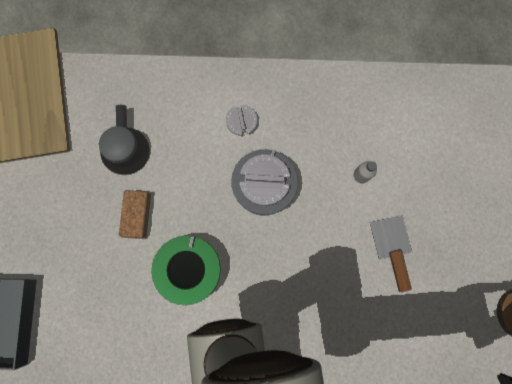

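Lid candidates in the top view are the larger lid on the grey pot (265,181) and a small lid lying loose (241,120). Pot candidates are grey (265,182) and green (186,270). I choose the large lid on the grey pot and will check it in a close crop.

```bash
python3 - <<'E'
import cv2,pickle
import numpy as np
d=pickle.load(open("c0.pkl","rb"))
a=d["top"]["pixels"][140:225,222:310]; b=d["scene"]["pixels"][165:235,212:288]
f=lambda i:cv2.resize(i,(400,390),interpolation=cv2.INTER_CUBIC)
cv2.imwrite("pics/crop0.png",np.hstack([f(a),f(b)]))
E
```

```text
(no output)
```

View pics/crop0.png

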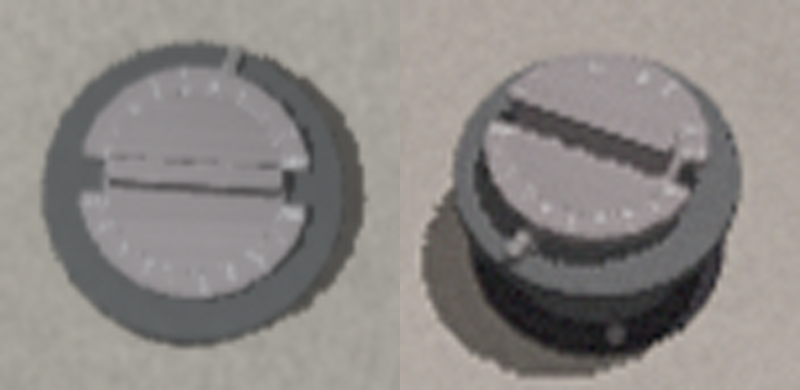

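The crop shows the large grey lid on the grey pot. The key is at about (274,153), and the notches are left (242,178) and right (288,181). Now I'll measure with masks and rays.

```bash
cat > h.py <<'E'
import numpy as np,cv2
def ray(c,uv,z):
    uv=np.atleast_2d(np.asarray(uv,float))
    d=np.c_[(uv[:,0]-c["cx"])/c["fx"],(uv[:,1]-c["cy"])/c["fy"],np.ones(len(uv))]@c["R"]
    o=-c["R"].T@c["t"]; return (o+d*((z-o[2])/d[:,2])[:,None])
def proj(c,X):
    p=np.atleast_2d(X)@c["R"].T+c["t"]; return np.c_[c["fx"]*p[:,0]/p[:,2]+c["cx"],c["fy"]*p[:,1]/p[:,2]+c["cy"]]
def rect(c,ctr,z,h=0.09,n=450):
    # metric view of plane z: column = -y, row = -x
    q=np.array([[ctr[0]+h,ctr[1]+h],[ctr[0]+h,ctr[1]-h],[ctr[0]-h,ctr[1]-h],[ctr[0]-h,ctr[1]+h]])
    P=proj(c,np.c_[q,np.full(4,z)]).astype(np.float32)
    H=cv2.getPerspectiveTransform(P,np.float32([[0,0],[n,0],[n,n],[0,n]]))
    return cv2.warpPerspective(c["pixels"],H,(n,n),flags=cv2.INTER_CUBIC)
E
python3 - <<'E'
import pickle
from h import *
d=pickle.load(open("c0.pkl","rb"))
c=d["top"];im=c["pixels"].astype(int)
for p in [(240,190),(265,207),(265,165),(265,195),(330,150),(273,154),(300,210)]: print(p,im[p[1],p[0]])
for n,roi in(("top",(222,140,310,225)),("scene",(212,165,288,235))):
    c=d[n];im=c["pixels"].astype(int)
    u=ray(c,[[(roi[0]+roi[2])/2,(roi[1]+roi[3])/2]],.07);print(n,u)
    sub=im[roi[1]:roi[3],roi[0]:roi[2]]
    # flange is bluish: b-r
    print((sub[...,0]-sub[...,2])[40,::4], sub[40,::4,1])
E
```

```text
(240, 190) [101 100  98]
(265, 207) [98 98 95]
(265, 165) [140 138 141]
(265, 195) [148 146 149]
(330, 150) [153 161 164]
(273, 154) [119 119 120]
(300, 210) [153 160 163]
top [[ 0.59416077 -0.02700469  0.07      ]]
[-11 -11  -9   2   4   3  -1  -1  -1  -1  -1  -1  -1  -2  -1  -1   1   3
   3  -4 -10 -11] [161 163 152  97  96  99 107  95  94  86  89 104 128 123 127 128  64  94
  93  80 156 159]
scene [[ 0.61286154 -0.01466354  0.07      ]]
[-15 -14  -9  -4   2  -1  -1  -5  -6  -5  -8  -7  -7   3   1  -1 -14 -16
 -14] [165 170  90  65 111  55  70 137 163 150 150 152  80  73 106 104 167 165
 165]
```

```bash
python3 - <<'E'
import pickle
from h import *
from scipy.optimize import least_squares
d=pickle.load(open("c0.pkl","rb"))
def circ(P):
    f=lambda q:np.hypot(P[:,0]-q[0],P[:,1]-q[1])-q[2]
    r=least_squares(f,[*P.mean(0)[:2],.07],loss="soft_l1",f_scale=.001); return r.x,np.std(r.fun)
for n,roi in(("top",(222,140,310,225)),("scene",(212,165,288,235))):
    c=d[n];x0,y0,x1,y1=roi;k=6
    sub=cv2.resize(c["pixels"][y0:y1,x0:x1],None,fx=k,fy=k,interpolation=cv2.INTER_CUBIC).astype(int)
    full=lambda p:(np.asarray(p,float)+.5)/k-.5+np.array([x0,y0])
    br=sub[...,0]-sub[...,2]; g=sub[...,1]
    fl=((br>-5)&(g>75)).astype(np.uint8)
    ld=((br<=-0)&(br>-8)&(g>112)).astype(np.uint8)
    if n=="scene": ld=((br<=-2)&(br>-11)&(g>120)).astype(np.uint8)
    for nm,m,z in(("flange",fl,.07),("lid",ld,.092)):
        m=cv2.morphologyEx(m,cv2.MORPH_OPEN,np.ones((7,7)))
        cs=cv2.findContours(m,cv2.RETR_EXTERNAL,cv2.CHAIN_APPROX_NONE)[0]
        big=[q[:,0] for q in cs if cv2.contourArea(q)>2000]
        h=cv2.convexHull(np.vstack(big))[:,0]
        P=ray(c,full(h),z); print(n,nm,len(big),*circ(P))
for n in d:
    ctr=ray(d[n],[[265.5,182]] if n=="top" else [[250,198]],.07)[0,:2]
    if n=="top": C=ctr
o=[]
for n in d:
  for z in (.092,): o.append(cv2.resize(rect(d[n],C,z),(400,400)))
cv2.imwrite("pics/rect0.png",np.hstack(o));print(C)
E
```

```text
top flange 1 [ 0.5972775  -0.02317205  0.08057588] 0.00045972694950508543
top lid 2 [ 0.59804561 -0.02213497  0.06036349] 0.0036616208994194556
scene flange 2 [ 0.59682249 -0.02356487  0.07919764] 0.0006175175864236753
scene lid 2 [ 0.5943647  -0.02453738  0.0610446 ] 0.001010934843438679
[ 0.59534613 -0.02577802]
```

View pics/rect0.png

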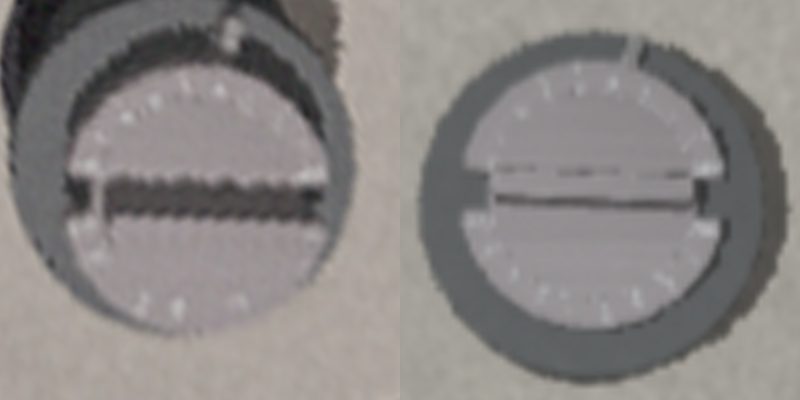

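```bash
cat >> h.py <<'E'
POT=np.array([0.597,-0.0233])
def polar(c,z,r,ctr=POT,img=None):
    """sample grey at radius r around the pot axis at height z, each 0.5 deg"""
    a=np.deg2rad(np.arange(0,360,.5)); P=np.c_[ctr[0]+r*np.cos(a),ctr[1]+r*np.sin(a),np.full(a.size,z)]
    q=proj(c,P).astype(np.float32)
    return cv2.remap(c["pixels"],q[:,:1],q[:,1:],cv2.INTER_CUBIC)[:,0].astype(int)
E
python3 - <<'E'
import pickle
from h import *
d=pickle.load(open("c0.pkl","rb"))
for n in d:
    c=d[n]
    for r in(.064,.067,.070,.073,.076):
        s=polar(c,.082,r)[:,1]; s2=np.r_[s[-80:],s[:80]];i=np.argmax(s2*(1))
        w=np.clip(s2-np.median(s2)-8,0,None).astype(float)
        w[:int(20)]=0; m=np.abs(np.arange(160)-i)<16
        print(n,"key",r,(i-80)/2,((np.arange(160)-80)/2*w*m).sum()/(w*m).sum(),s2.max())
    for r in(.050,.053,.056):
        s=polar(c,.092,r)[:,1]; 
        for lo in(50,230):
            k=np.arange(lo*2,(lo+80)*2); b=s[k]; print(n,"notch",r,[f"{k[j]/2}:{b[j]}" for j in range(0,160,6)] if r==.053 and n=="top" else "", (k[b<115]/2).min(),(k[b<115]/2).max())
E
```

```text
scene key 0.064 -17.0 -16.28 145
scene key 0.067 -17.0 -15.745979186376537 150
scene key 0.07 -16.5 -16.46171171171171 142
scene key 0.073 -16.0 -16.625850340136054 149
scene key 0.076 -16.0 -16.03448275862069 128
scene notch 0.05  80.0 99.0
scene notch 0.05  255.5 275.5
scene notch 0.053  80.0 99.5
scene notch 0.053  256.5 275.5
scene notch 0.056  80.0 99.0
scene notch 0.056  258.0 275.0
top key 0.064 -12.5 -12.491228070175438 136
top key 0.067 -12.5 -13.33754512635379 134
top key 0.07 -14.5 -13.744949494949495 127
top key 0.073 -13.5 -14.21244635193133 129
top key 0.076 -13.0 -13.673228346456693 135
top notch 0.05  77.5 95.5
top notch 0.05  259.0 279.5
top notch 0.053 ['50.0:144', '53.0:144', '56.0:145', '59.0:145', '62.0:146', '65.0:145', '68.0:145', '71.0:146', '74.0:143', '77.0:119', '80.0:94', '83.0:96', '86.0:97', '89.0:96', '92.0:96', '95.0:108', '98.0:139', '101.0:156', '104.0:155', '107.0:147', '110.0:146', '113.0:150', '116.0:163', '119.0:157', '122.0:148', '125.0:148', '128.0:147'] 77.5 95.5
top notch 0.053 ['230.0:144', '233.0:145', '236.0:151', '239.0:151', '242.0:144', '245.0:143', '248.0:142', '251.0:165', '254.0:177', '257.0:153', '260.0:111', '263.0:93', '266.0:93', '269.0:95', '272.0:95', '275.0:91', '278.0:103', '281.0:149', '284.0:174', '287.0:160', '290.0:144', '293.0:142', '296.0:142', '299.0:145', '302.0:148', '305.0:142', '308.0:141'] 260.0 278.5
top notch 0.056  77.5 95.0
top notch 0.056  260.0 279.0
```

```bash
cat >> h.py <<'E'
from scipy.spatial.transform import Rotation as Rn
def down(xdeg):
    """tool down, tool x at world angle xdeg"""
    a=np.deg2rad(xdeg); x=np.array([np.cos(a),np.sin(a),0]);z=np.array([0,0,-1.])
    return Rn.from_matrix(np.c_[x,np.cross(z,x),z]).as_rotvec()
def at(phi,r,z): a=np.deg2rad(phi); return np.array([POT[0]+r*np.cos(a),POT[1]+r*np.sin(a),z])
E
python3 - <<'E'
from h import *
from workcell import bot
x=Rn.from_rotvec(bot.current_tool_rot()).as_matrix()[:,0];print("yaw",np.degrees(np.arctan2(x[1],x[0])))
for p0 in(87.8,-92.2):
  for s in(90,-90):
    for dphi in(-5,30,77,87):
      q=bot.inverse_kinematics(at(p0+dphi,.033,.098),down(p0+dphi+s)); print(p0,s,dphi,None if q is None else np.round(q,2))
print(bot.current_contact_force(),bot.current_opening())
E
```

```text
yaw -68.58352110880992
87.8 90 -5 None
87.8 90 30 [-0.2   0.29  1.68 -0.    1.17  2.46]
87.8 90 77 [-0.24  0.25  1.73 -0.    1.16  1.6 ]
87.8 90 87 [-0.25  0.25  1.73 -0.    1.16  1.41]
87.8 -90 -5 [-0.19  0.34  1.63 -0.    1.18 -0.06]
87.8 -90 30 [-0.2   0.29  1.68 -0.    1.17 -0.68]
87.8 -90 77 [-0.24  0.25  1.73 -0.    1.16 -1.55]
87.8 -90 87 [-0.25  0.25  1.73 -0.    1.16 -1.73]
-92.2 90 -5 [-0.3   0.32  1.64 -0.    1.18 -0.17]
-92.2 90 30 [-0.28  0.37  1.58 -0.    1.19 -0.77]
-92.2 90 77 [-0.24  0.4   1.54 -0.    1.2  -1.55]
-92.2 90 87 [-0.23  0.41  1.54 -0.    1.2  -1.71]
-92.2 -90 -5 [-0.3   0.32  1.64  0.    1.18  2.97]
-92.2 -90 30 [-0.28  0.37  1.58 -0.    1.19  2.37]
-92.2 -90 77 [-0.24  0.4   1.54 -0.    1.2   1.59]
-92.2 -90 87 [-0.23  0.41  1.54  0.    1.2   1.43]
[-0.8984105   0.10582848  0.41676874] 0.9990407463676584
```

```bash
python3 - <<'E'
from h import *
from workcell import bot
import cv2
p0=87.8
bot.set_gripper(0.26)
bot.goto(at(p0,.033,.16),down(p0-90))
print(bot.current_clock(),bot.current_ee_pos(),bot.current_opening(),bot.current_contact_force())
bot.line_to(at(p0,.033,.118),max_speed=.1)
ok=True
for z in(.113,.108,.103,.098):
    bot.line_to(at(p0,.033,z),max_speed=.05); f=bot.current_contact_force(); print(z,np.round(f,2))
    if abs(f[2])>5: ok=False;break
c=bot.read_camera("scene");cv2.imwrite("pics/s1.png",cv2.resize(c["pixels"][140:240,190:310],None,fx=5,fy=5,interpolation=cv2.INTER_CUBIC))
print(bot.current_clock())
E
```

```text
3.575 [0.5983596  0.00872969 0.16010798] 0.25918583212936774 [ 0.24225066 -1.03844217 -0.16635955]
0.113 [-0.1   0.69  0.56]
0.108 [ 0.43 -0.68 -0.76]
0.103 [-0.16  0.48  0.47]
0.098 [-0.95  0.3  -0.3 ]
5.1917
```

View pics/s1.png

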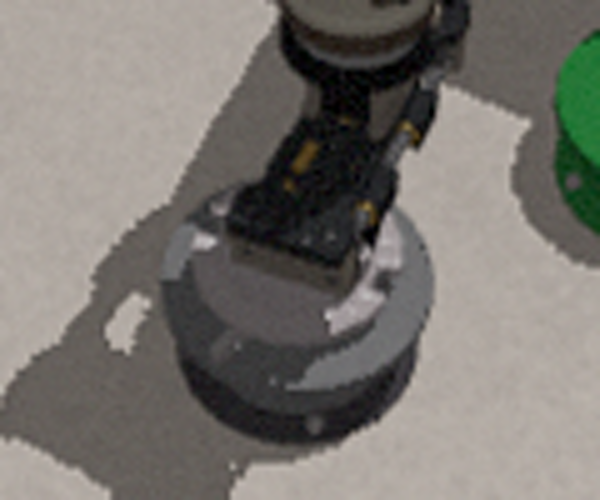

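The fingers straddle the bar end with no contact. I'll narrow the gap a little, sweep the arc with the trailing fingertip pushing, then lift and look.

```bash
python3 - <<'E'
from h import *
from workcell import bot
p0=87.8
bot.set_gripper(0.18,3); print(bot.current_opening(),np.round(bot.current_contact_force(),1))
end=77.2+1.5; n=8
for k in range(1,n+1):
    ph=p0+end*k/n
    bot.line_to(at(ph,.033,.098),rot=down(ph-90),max_speed=.03)
    f=bot.current_contact_force(); print(round(ph,1),np.round(f,1),round(bot.current_clock(),2))
    if np.linalg.norm(f)>25: print("stop");break
E
```

```text
0.17878249765889617 [-0.2  0.2  0.8]
97.6 [0.  0.2 0.4] 5.85
107.5 [-0.6  0.5  0.1] 6.19
117.3 [0.3 0.6 0.4] 6.53
127.2 [ 0.1 -0.   1. ] 6.88
137.0 [-0.  -0.   0.2] 7.22
146.8 [ 0.3  0.8 -0.9] 7.56
156.7 [ 0.7 -0.1 -0.6] 7.9
166.5 [ 0.  -0.8 -0. ] 8.24
```

```bash
python3 - <<'E'
from h import *
from workcell import bot
import pickle
ph=166.5
bot.line_to(at(ph,.033,.135),max_speed=.15)
bot.line_to(at(ph,.033,.135)+np.array([-.13,0,.06]),max_speed=.25)
d={n:bot.read_camera(n) for n in("scene","top")};pickle.dump(d,open("c1.pkl","wb"))
cv2.imwrite("pics/r1.png",np.hstack([cv2.resize(rect(d[n],POT,.092),(400,400)) for n in d]))
print(bot.current_clock())
E
```

```text
9.4667
```

View pics/r1.png

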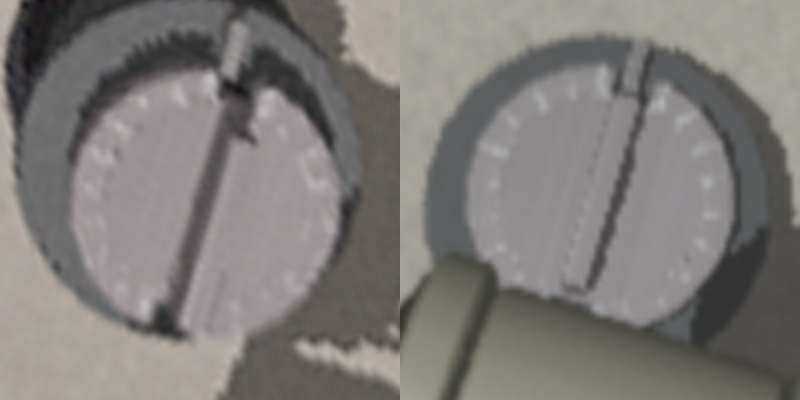

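The top view (right) shows the key standing inside the notch at about (632,75). Next I'll quantify the angle between the bar and the key.

```bash
python3 - <<'E'
import pickle
from h import *
d=pickle.load(open("c1.pkl","rb"))
for n in d:
    c=d[n]
    for r in(.068,.072,.076):
        s=polar(c,.082,r)[:,1]; s=np.r_[s[-80:],s[:40]].astype(float)
        a=np.arange(-40,20,.5); m=(a>-28)&(a<-2)
        w=np.clip(s-np.median(s)-8,0,None)*m; print(n,"key",r,round((a*w).sum()/w.sum(),2))
    for r in(.053,.057):
        s=polar(c,.092,r)[:,1]; s=np.r_[s[-80:],s[:40]]
        print(n,"notch0",r," ".join(f"{a0:g}:{v}" for a0,v in zip(a[::3],s[::3])))
        s2=polar(c,.092,r)[:,1][290:370]; k=np.arange(290,370)/2
        if n=="scene":print("notch180",k[s2<115].min(),k[s2<115].max())
o=[]
for n in d:
    o.append(cv2.resize(rect(d[n],POT+np.array([.06,-.015]),.092,h=.03,n=400),(400,400)))
cv2.imwrite("pics/r1b.png",np.hstack(o))
E
```

```text
scene key 0.068 -16.49
scene key 0.072 -16.78
scene key 0.076 -16.11
scene notch0 0.053 -40:154 -38.5:161 -37:168 -35.5:170 -34:169 -32.5:164 -31:153 -29.5:133 -28:108 -26.5:82 -25:62 -23.5:44 -22:34 -20.5:25 -19:18 -17.5:27 -16:34 -14.5:32 -13:33 -11.5:49 -10:87 -8.5:129 -7:169 -5.5:182 -4:182 -2.5:176 -1:163 0.5:154 2:150 3.5:148 5:148 6.5:147 8:147 9.5:155 11:163 12.5:164 14:159 15.5:154 17:152 18.5:151
notch180 157.0 169.5
scene notch0 0.057 -40:154 -38.5:155 -37:159 -35.5:171 -34:183 -32.5:173 -31:149 -29.5:127 -28:102 -26.5:87 -25:78 -23.5:67 -22:55 -20.5:48 -19:44 -17.5:68 -16:101 -14.5:114 -13:108 -11.5:108 -10:103 -8.5:103 -7:130 -5.5:160 -4:163 -2.5:146 -1:135 0.5:132 2:132 3.5:129 5:130 6.5:131 8:128 9.5:122 11:121 12.5:123 14:123 15.5:123 17:122 18.5:121
notch180 157.5 170.5
top key 0.068 -13.41
top key 0.072 -14.17
top key 0.076 -13.71
top notch0 0.053 -40:141 -38.5:141 -37:141 -35.5:142 -34:154 -32.5:167 -31:166 -29.5:153 -28:137 -26.5:120 -25:100 -23.5:91 -22:75 -20.5:69 -19:93 -17.5:122 -16:125 -14.5:122 -13:126 -11.5:110 -10:82 -8.5:71 -7:87 -5.5:114 -4:140 -2.5:151 -1:162 0.5:165 2:156 3.5:145 5:143 6.5:142 8:141 9.5:142 11:144 12.5:150 14:153 15.5:150 17:146 18.5:144
top notch0 0.057 -40:140 -38.5:140 -37:138 -35.5:138 -34:143 -32.5:149 -31:156 -29.5:152 -28:143 -26.5:131 -25:113 -23.5:97 -22:90 -20.5:77 -19:74 -17.5:99 -16:123 -14.5:126 -13:130 -11.5:128 -10:95 -8.5:77 -7:100 -5.5:123 -4:137 -2.5:155 -1:164 0.5:157 2:148 3.5:140 5:139 6.5:138 8:139 9.5:139 11:141 12.5:142 14:142 15.5:141 17:140 18.5:138
```

View pics/r1b.png

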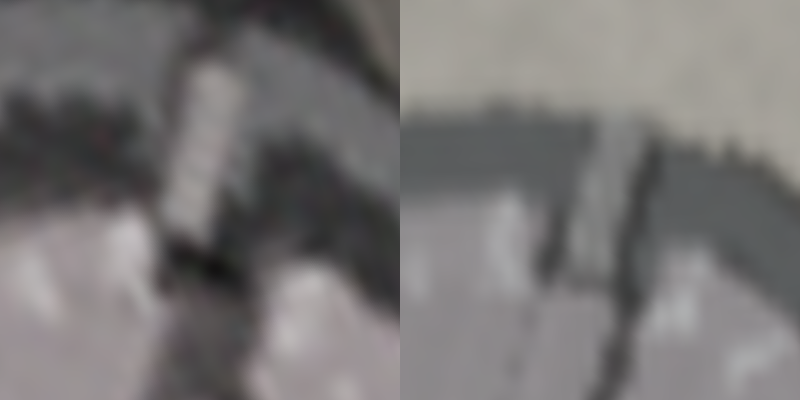

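Both views put the key about 2° counter-clockwise of the notch centre. That is within tolerance, but I'll nudge the lid another 1.8° and then press.

```bash
python3 - <<'E'
from h import *
from workcell import bot
import pickle
ph=164
bot.set_gripper(.26)
bot.line_to(at(ph,.033,.135),rot=down(ph-90),max_speed=.2)
bot.line_to(at(ph,.033,.098),max_speed=.06);print(np.round(bot.current_contact_force(),1))
bot.set_gripper(.18,3)
ph=168.3
bot.line_to(at(ph,.033,.098),rot=down(ph-90),max_speed=.01);print(np.round(bot.current_contact_force(),1))
bot.line_to(at(ph-2,.033,.098),rot=down(ph-2-90),max_speed=.01)
bot.line_to(at(ph-2,.033,.135),max_speed=.1)
bot.line_to(at(ph,.033,.135)+np.array([-.13,0,.06]),max_speed=.25)
d={n:bot.read_camera(n) for n in("scene","top")};pickle.dump(d,open("c2.pkl","wb"))
for n in d:
  for r in(.053,.057):
    s=polar(d[n],.092,r)[:,1]; s=np.r_[s[-80:],s[:40]]; a=np.arange(-40,20,.5)
    k=a[(s<115)&(a>-35)&(a<5)]; print(n,r,k.min(),k.max(),(k.min()+k.max())/2)
o=[cv2.resize(rect(d[n],POT+np.array([.06,-.015]),.092,h=.03,n=400),(400,400)) for n in d]
cv2.imwrite("pics/r2b.png",np.hstack(o)); print(bot.current_clock())
E
```

```text
[ 0.4 -0.3  0.3]
[-0.4  0.5  0.5]
scene 0.053 -27.0 -8.0 -17.5
scene 0.057 -27.0 -6.0 -16.5
top 0.053 -24.0 -5.0 -14.5
top 0.057 -23.5 -5.0 -14.25
13.7417
```

View pics/r2b.png

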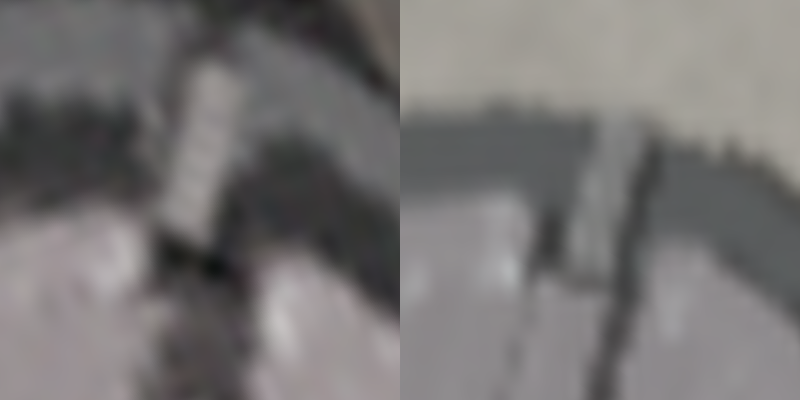

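The key is now centred in the notch to under 1°: notch −14.4° against key −13.7° in the top view, and −17° against −16.5° in the scene view. Now I'll press on the bar's centre with the closed fingers.

```bash
python3 - <<'E'
from h import *
from workcell import bot
bot.set_gripper(0,10)
bot.line_to([*POT,.14],max_speed=.2); print(bot.current_clock(),bot.current_opening())
bot.line_to([*POT,.116],max_speed=.08)
z=.116; hit=0
while z>.0935:
    z-=.001
    bot.line_to([*POT,z],max_speed=.02); f=bot.current_contact_force();p=bot.current_ee_pos()
    print(round(z,4),np.round(p[2],4),np.round(f,1))
    if abs(f[2])>28 or p[2]<.0965: break
print(bot.current_clock())
E
```

```text
15.15 0.005005705755573296
0.115 0.1153 [ 0.7 -0.   0.2]
0.114 0.114 [-1.  -0.3 -0.1]
0.113 0.1129 [ 0.4  0.2 -0.8]
0.112 0.1123 [ 0.3 -0.4  2. ]
0.111 0.1121 [-2.  -0.6  5.7]
0.11 0.1114 [-2.3  0.3  7.3]
0.109 0.1106 [-2.3  0.5  8.3]
0.108 0.1096 [-3.   1.2  7.9]
0.107 0.1086 [-3.1  0.1  8. ]
0.106 0.1076 [-3.2  0.1  8.2]
0.105 0.1066 [-2.1  0.5  8.9]
0.104 0.1056 [-2.6  0.3  7.8]
0.103 0.1046 [-2.3 -0.2  8. ]
0.102 0.1036 [-2.9  0.7  8.4]
0.101 0.1026 [-2.4  0.6  9.1]
0.1 0.1016 [-2.5 -0.7  8.4]
0.099 0.1006 [-3.1  0.6  9.1]
0.098 0.0996 [-2.3  0.7  8.5]
0.097 0.0985 [-2.5  1.1  9.3]
0.096 0.0983 [-4.9  0.9 12.6]
0.095 0.0983 [-8.6  0.8 18.9]
0.094 0.0983 [-10.7   0.8  24.5]
0.093 0.0983 [-13.8   2.7  29.9]
21.35
```

The lid went down past the key stop (~0.110) and stopped firmly at a bar-top height of 0.0983, against 0.098 for fully home. I'll retreat and check.

```bash
python3 - <<'E'
from h import *
from workcell import bot
import pickle
bot.line_to([*POT,.14],max_speed=.08)
bot.line_to([POT[0]-.13,POT[1],.22],max_speed=.25)
d={n:bot.read_camera(n) for n in("scene","top")};pickle.dump(d,open("c3.pkl","wb"))
cv2.imwrite("pics/r3.png",np.hstack([cv2.resize(rect(d[n],POT,.078),(400,400)) for n in d]))
cv2.imwrite("pics/s3.png",d["scene"]["pixels"])
print(bot.current_clock(),np.round(bot.current_contact_force(),1))
E
```

```text
22.95 [-0.8 -0.1  0.5]
```

View pics/r3.png

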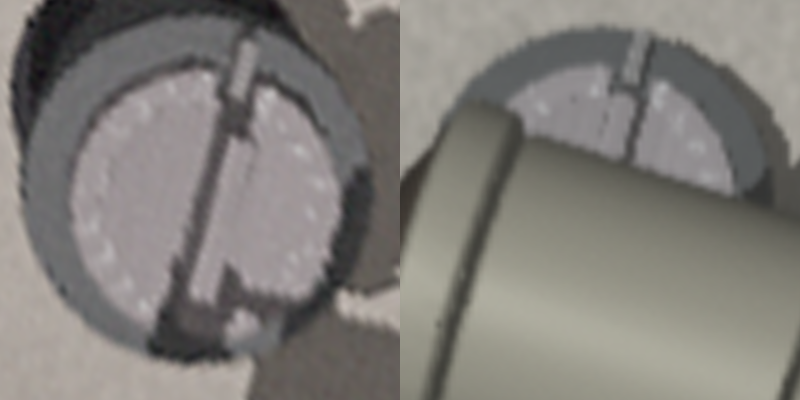

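View pics/s3.png

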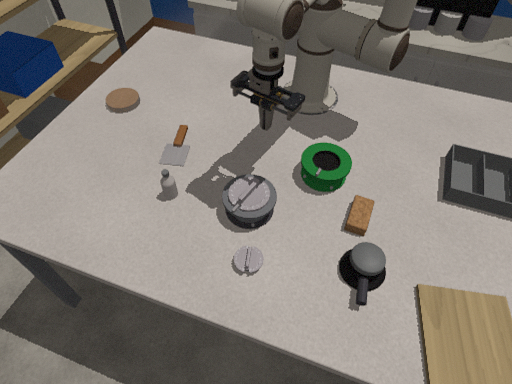

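The lid is flush on the flange with the key in the notch. The bystanders sit at their starting pixels: bottle (168,185), spreader (176,150), block (360,215) and sander (366,262). The hand is clear, so I'm handing in.

```bash
python3 -c "
from workcell import bot
bot.job_done();print(bot.current_clock())"
```

```text
the job is handed in; nothing more can be done
the job is handed in; nothing more can be done
```

I closed the pot and handed the job in; it reports no verdict. The last clock reading before that was 22.95 s of the 45 s allowed.

**What I did:** I straddled one end of the bar and turned the lid about 77° counter-clockwise with a fingertip. After a look I nudged it about 1.8° more, then pressed the bar's centre down with the closed fingers.

**Last checks:**
- **Press:** It took about 8–9 N, then stopped firmly, rising to 30 N, at a TCP height of 0.0983 m. Fully home is 0.098 m.
- **Notch and key:** Before the press the notch was within about 1° of the key in both views. Afterwards the scene view shows the key in the notch.
- **Surroundings:** By eye, in the scene picture, the bystanders are where they started. The hand is clear, with a contact force near zero.

**Disagreements:** The two cameras differed by about 3° on the key's absolute direction, so I judged the alignment by comparing notch and key within each view. In the last top view the arm hid the lower half of the lid, so only the scene view showed the whole lid.

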